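# Take the filter cassette out of the sampling unit and show it over the dish

## Task

On the white filter unit, turn the black latch knob clockwise until it clicks past its detent and its steel tongue is off the cover flap, then swing the flap up and right back so that it stays open. Draw the flat filter cassette straight up out of the pocket by its tab and finish still holding it, upright and still, over the middle of the shallow white dish with its lower edge about 10 cm above the dish. Leave the dish, bottle, beaker, carton and forceps where they stand.

Things in the scene. Friction and masses are not known exactly. Their poses are not given: they have to be found in the camera images.
- unit: White filter unit, 86 (x) x 160 (y) x 92 mm high, fixed to the worktop, yaw varies. Origin: centre of its underside; x from its front (robot side) to its back (hinge side), y to its left, z up. Its right part is a ledge, y -80 to -18, top z 90 mm, with the knob; its left part is a pocket covered by the flap. Hose barbs stick out 17 mm at both ends, z 45. By the knob: a 14 mm high block.
- knob (a joint): Latch knob angle, rad: 0 latched (steel tongue points to the unit's +y, over the flap's right edge: the flap cannot lift), grows clockwise seen from above, end stop 1.25. A spring detent resists from 0.4 to 0.75 (about 0.15 N m at most) and springs back if let go there; beyond, it pushes on to about 1.1, where the knob stays. From 1.05 the tongue is clear of the flap.
- knob_grip (a point): Point on the knob's axis to grip at, z 132 mm, unit frame x -10, y -50. The knob is a black upright bar 40 mm long (own x, along the tongue: the unit's +y when latched) and 13 mm thick (own y: pinch across this), from z 108.5 to 140.5 mm; right below it the steel tongue, 11 wide, 4 thick, tip 40 mm from the axis. These axes turn with the knob.
- flap (a joint): Cover flap angle, rad: 0 shut (level), grows as the front edge rises; 1.57 upright, end stop 2.2 leaning backwards. Little friction: let go before upright it falls shut, past upright it falls to the stop and stays.
- flap_handle (a point): Centre of the flap's black round-topped tab (radius 9 mm about this point), 12 mm thick along the unit's y: pinch across this. 27 mm off the flap's upper face. Shut: unit frame x -25, y 25, z 129.5. It moves on an arc about the hinge: 63 mm in front of and 34 above it when shut, 34 behind and 63 above when upright; the tab can turn between the pads. Axes turn with the flap.
- flap_hinge (a point): Middle of the flap's hinge line, which runs along the unit's y: unit frame x 38, y 25, z 95.5 mm. The flap is an aluminium plate reaching 78 mm forward from here, 94 mm wide, 8 mm thick, upper face 7 mm above this line when shut.
- cassette: Loose flat grey filter cassette, 40 to 85 g, in the pocket under the flap: frame 52 (x) x 8 (y) x 50 mm high with white faces, and on its middle a grip tab 26 (x) x 10 (y) mm whose top is 76 mm above the underside. Origin: centre of its underside, z up. Pinch the tab across y about 66 mm above the origin; open the fingers no more than 45 mm to enter the pocket.
- dish: Shallow round white dish, 149 mm across, 20 mm high, loose on the worktop left of the unit. Origin: centre of its underside.
- bottle: Brown bottle with black cap, 57 mm across, 115 mm high, bystander right of the unit. Origin: centre of its underside.
- beaker: Glass beaker (blue inside) 56 mm across, 71 mm high, bystander behind and right of the unit. Origin: centre of its underside.
- film_carton: Pale blue carton 50 x 116 x 48 mm, bystander left of the dish. Origin: centre of its underside.
- forceps: Steel forceps 131 mm long, 9 mm high, lying left of the carton, bystander. Origin: middle of the underside.
- pocket (a point): Middle of the pocket's floor, unit frame x 0, y 25, z 14 mm; axes as the unit's. The pocket is open at the top (rim z 92), 62 mm along x and 85 mm along y (unit y -18 to 67). Two guide rails along x, 12 mm apart, top z 44, hold the cassette upright between them, parallel to x, loose by 2 mm to each side.

How it is judged:
By the outcome, as a careful person would: the job done as asked, in the order asked, and still so for the second after the job is handed in, while the arm keeps its last pose, push and grip.
It also fails if it takes over 61 s, if anything falls off the work surface, if the arm or the gripper's body presses on something with over 40 N, if the wrist force passes 120 N, or if a joint passes its speed limit or range.

## Robot

A 6-joint arm with a two-finger parallel gripper is mounted at the origin on a cart in front of the work surface, level with it; the furniture and walls round the work are solid. World frame = base frame: x ahead of the robot, y to its left, z up, the work surface at z = 0. Lengths are in m, angles in rad, forces in N, time in s.
With the tool pointing down it reaches from about 0.325 to 0.9 m from the base axis. Payload 6.1 kg.
Tool frame: the origin (TCP) lies on the centre line of the jaws, within the pads' length; the fingertips stand 19 mm ahead of it and the grasp point (between the pads) is the TCP; z points along the fingers, y is the line along which they close (so a half turn about z gives the same grasp; the last joint's range is limited). The gripper opens to 85 mm and grips with 20 to 120 N. Pads are 22 mm wide; open, the fingers measure 114 mm over their backs; the gripper's body (76 mm by 85 mm) begins 54 mm behind the grasp point. The pads swing forward as they close: fully open they stand 13 mm farther back than shut.
Start: joints at [-1.237, 0.22, 1.526, -0, 1.395, -0.126], TCP at [0.277, -0.56, 0.25] pointing down, gripper open.
Joint ranges: [-2.98, 2.98], [-0.91, 2.08], [0.09, 2.57], [-1.24, 4.39], [0.2, 2.65], [-2.68, 2.68]. Speed limits (rad/s): [2.57, 2.57, 3.01, 3.14, 3.14, 3.14].

## Interface

Orientations are given as a unit quaternion [x, y, z, w].
In Python, from rig import * gives the robot as it stands.
- The arm moves only by the tool arm_command, never from a script. Its argument "moves" is text: rows parted by semicolons, each of 4 numbers parted by spaces: the shift along the tool's x, y, z in mm, then the turn about the tool's z in rad. A call has 1 to 20 rows; each row shifts and turns the commanded pose from where the row before left it, along the tool's axes as they then stand; what a row does not reach is not made up. A row lasts 1/8 s, in which the tool goes at most 62.5 mm and 10.7 degrees, less where a joint would pass 70% of its speed; a pose out of reach is approached as far as the arm can. A call is refused whole if a number of a shift passes 62.5 or a number of a turn 0.188, either way. A call with a gripper value outside its range is refused whole. "jaw" is the closure, from 0 (fully open) to 1 (shut), set as the call begins (left out, the last holds). The fingers move at their own pace and stop on an object; the grip force is fixed at half the most. Time passes only in rows, so rows that do not move let the fingers close. It gives the time, the measured TCP pose, the force, the opening and the grip force at its end, in the units of the state.
- get_obs(): the state, without advancing time (a new reading comes with each control period).
- read_camera(name): name is "side" or "top"; returns (picture, depth): 420x560x3 uint8, red, green, blue; 420x560 float32, m along the optical axis (not along the pixel's ray), 0 where there is no reading.
- camera_info(name): a dict with "camera_matrix" (3x3 intrinsics, pixels), "dist" ([k1, k2, p1, p2, k3] as OpenCV has them; the pictures are not rectified), "R" (3x3) and "t" (3): a world point X has camera coordinates R X + t. Camera axes: x right, y down, z forward; pixel columns grow to the right and rows downward; lengths in m; the calibration is good to about 2 mm. A picture is of the moment at which its call begins. camera_info takes no time and is no camera call.
- job_done(): hands the job in; it is judged then, once.
The state is a dict: "clock": time; "joint_pos": joint angles; "dq": joint speeds; "tau": joint torques, N m; "position": TCP position; "tool_rot": TCP orientation; "wrist_force": force on the tool from outside, world axes, zero at the start; "ft_torque": the same for the moment, N m; "grip_width": finger opening in m; "finger_force": force on a finger pad.
Only numpy, scipy, OpenCV 4.12 (cv2) and the standard library are available. Lean on these libraries where they do the work, as an engineer would, in place of code of your own. Each camera call takes 0.05 s, during which the arm holds its last target. There are 200 camera calls.

## Working session

There is one attempt and no reset: what is moved stays moved. The work goes in short steps, Python scripts to look and compute and a tool call to move; the robot and the scene stay as the last step left them, time stands still between calls to the robot, and variables do not carry over. Pictures are saved under pics/ and viewed, at most 10 in all, crops included, and the job is handed in when it is done.

Besides the shell and the picture viewer there is one more tool, called after "Emit:" by a JSON object that holds its "op" and its "data", one argument or row to a line. arm_command: Moves the arm, as the interface text tells. Its arguments: {"type":"object","properties":{"moves":{"type":"string"},"jaw":{"type":"number"}},"required":["moves"]}

```bash
mkdir -p pics; ls
python3 - <<'E'
from rig import *
import cv2,numpy as np
for n in("top","side"):
    p,d=read_camera(n); cv2.imwrite(f"pics/{n}0.png",p[:,:,::-1]); np.savez(f"{n}0.npz",p=p,d=d)
    c=camera_info(n); print(n,c)
s=get_obs();print(s)
E
```

```text
pics
top {'camera_matrix': array([[539.70907353,   0.        , 275.64254386],
       [  0.        , 539.70907353, 199.36153996],
       [  0.        ,   0.        ,   1.        ]]), 'dist': array([-0.16472525,  0.        ,  0.        ,  0.        ,  0.        ]), 'R': array([[-0.4373416 , -0.89928914, -0.00337085],
       [-0.75617586,  0.36976652, -0.53988034],
       [ 0.48675496, -0.23356318, -0.84173503]]), 't': array([0.21920085, 0.50136154, 1.87495089])}
side {'camera_matrix': array([[458.64246096,   0.        , 279.24413967],
       [  0.        , 458.64246096, 210.25223506],
       [  0.        ,   0.        ,   1.        ]]), 'dist': array([-0.13738661,  0.        ,  0.        ,  0.        ,  0.        ]), 'R': array([[ 0.9981075 , -0.06126127,  0.00533559],
       [-0.01886654, -0.38765388, -0.92161192],
       [ 0.05852748,  0.9197671 , -0.38807603]]), 't': array([-0.55636048,  0.07037328,  1.49238598])}
{'clock': 0.1, 'joint_pos': array([-1.23709961e+00,  2.21130465e-01,  1.52748540e+00,  1.64400639e-05,
        1.39473676e+00, -1.26109879e-01]), 'dq': array([ 0.00109886, -0.00147855, -0.00437139, -0.00129795,  0.00039523,
        0.00010089]), 'tau': array([ 4.56331900e-04, -4.98244429e+01, -3.90545976e+01, -2.80133354e-04,
        5.69937067e-03, -3.32738944e-05]), 'position': array([ 0.27718485, -0.55959809,  0.24932502]), 'tool_rot': array([ 9.73688389e-01,  2.27881871e-01, -8.31245749e-05, -8.76087298e-04]), 'wrist_force': array([-0.10990842,  0.16116046, -0.11440601]), 'ft_torque': array([-0.00686888,  0.02748141, -0.00803182]), 'finger_force': 0.0, 'grip_width': 0.08535830837720453}
```

View pics/top0.png

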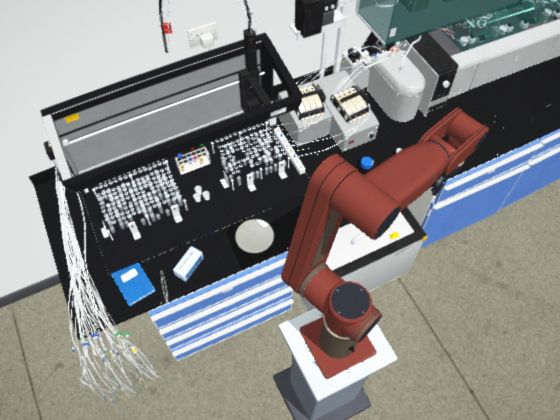

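View pics/side0.png

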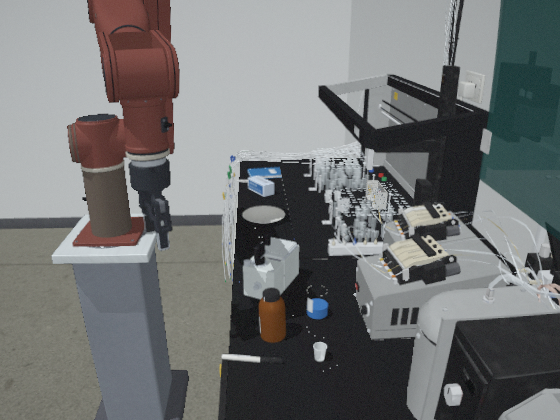

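The top view shows the arm hiding the unit, with the dish at (255,237) and the carton at (188,263). The side view shows the unit at (272,268), knob near (260,252), bottle (272,315), beaker (317,308), dish (264,214).

```bash
cat > h.py <<'E'
from rig import *
import cv2,numpy as np
def cloud(n,d):
    c=camera_info(n);K=c["camera_matrix"];h,w=d.shape
    g=np.stack(np.meshgrid(np.arange(w),np.arange(h)),-1).reshape(-1,1,2).astype(np.float32)
    u=cv2.undistortPoints(g,K,c["dist"]).reshape(-1,2)
    P=np.c_[u,np.ones(len(u))]*d.reshape(-1,1)
    X=(P-c["t"])@c["R"]; X[d.reshape(-1)==0]=np.nan
    return X.reshape(h,w,3)
def project(n,X):
    c=camera_info(n);return cv2.projectPoints(np.asarray(X,float).reshape(-1,1,3),cv2.Rodrigues(c["R"])[0],c["t"],c["camera_matrix"],c["dist"])[0].reshape(-1,2)
E
python3 - <<'E'
from h import *
z=np.load("side0.npz");p=z["p"];X=cloud("side",z["d"])
cv2.imwrite("pics/c0.png",cv2.resize(p[225:350,225:345,::-1],None,fx=4.8,fy=4.8,interpolation=cv2.INTER_CUBIC))
for r,c in [(214,264),(186,260),(300,272),(295,270),(252,260),(266,258),(257,290),(250,280),(308,317),(305,316)]:print(r,c,X[r,c].round(3))
# dish
for n in("side","top"):
    z=np.load(n+"0.npz");q=z["p"].astype(int);X=cloud(n,z["d"])
    r0,c0=(214,264) if n=="side" else (237,255)
    D=X[r0,c0]
    m=(np.hypot(X[...,0]-D[0],X[...,1]-D[1])<.11)&(X[...,2]>.004)&(X[...,2]<.04)&(q.min(-1)>90)
    Y=X[m]; print(n,m.sum(),Y.min(0).round(3),Y.max(0).round(3),cv2.minEnclosingCircle(Y[:,:2].astype(np.float32)))
E
```

```text
214 264 [0.51  0.113 0.004]
186 260 [0.501 0.322 0.034]
300 272 [ 0.506 -0.575  0.104]
295 270 [ 0.502 -0.57   0.114]
252 260 [ 0.486 -0.397  0.124]
266 258 [ 0.48  -0.407  0.091]
257 290 [ 0.563 -0.355  0.085]
250 280 [ 0.537 -0.347  0.102]
308 317 [ 0.614 -0.502  0.029]
305 316 [ 0.613 -0.491  0.03 ]
side 505 [0.436 0.01  0.004] [0.598 0.161 0.02 ] ((0.5236042737960815, 0.09105406701564789), 0.09127591550350189)
top 954 [0.432 0.012 0.004] [0.602 0.165 0.034] ((0.5170986652374268, 0.08151615411043167), 0.0904633104801178)
```

View pics/c0.png

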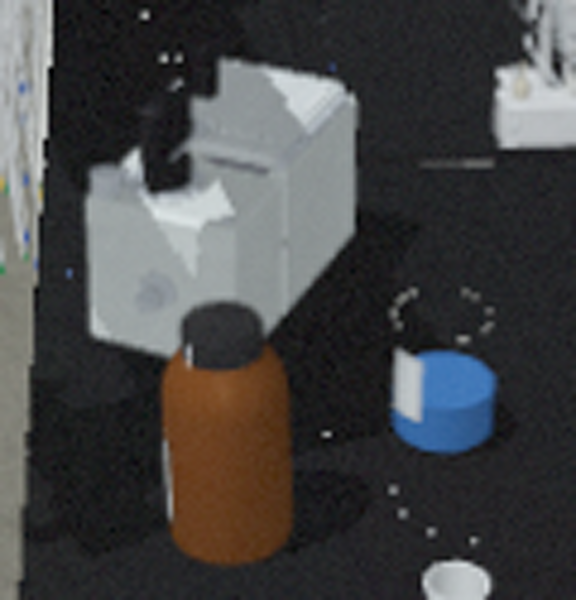

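```bash
cat > fit.py <<'E'
from h import *
from scipy.optimize import least_squares
B=np.array([[-43,43,-80,80,0,90],[-40,38,-22,72,94.5,102.5],[-16.5,-3.5,-70,-30,108.5,140.5],[-34,-16,19,31,102,138.5],[-8,8,-97,-80,39,51]])/1000
def fit(Y,w0):
    def res(w):
        c,s=np.cos(w[2]),np.sin(w[2]);d=Y-[w[0],w[1],0]
        L=np.c_[d[:,0]*c+d[:,1]*s,-d[:,0]*s+d[:,1]*c,d[:,2]]
        out=[]
        for b in B:
            q=np.abs(L-(b[0::2]+b[1::2])/2)-(b[1::2]-b[0::2])/2
            out.append(np.linalg.norm(np.maximum(q,0),axis=1)+np.minimum(q.max(1),0))
        o=np.array(out);return o[np.abs(o).argmin(0),np.arange(len(Y))] if 0 else o.min(0)
    best=min((least_squares(res,[w0[0],w0[1],a],loss="soft_l1",f_scale=.002) for a in np.arange(-.9,.91,.15)),key=lambda r:r.cost)
    return best,np.abs(res(best.x))
def circ(Y,r):
    return least_squares(lambda c:np.hypot(*(Y[:,:2]-c[:2]).T)-r,Y[:,:2].mean(0),loss="soft_l1",f_scale=.002).x
E
python3 - <<'E'
from fit import *
z=np.load("side0.npz");X=cloud("side",z["d"])
cr=np.zeros(X.shape[:2],bool);cr[230:315,238:302]=1
m=cr&(X[...,2]>.008)&(X[...,2]<.145)&(X[...,1]>-.52)&(X[...,1]<-.25)&(X[...,0]>.42)&(X[...,0]<.64)
Y=X[m];print(m.sum())
b,r=fit(Y,[.53,-.38]);print(b.x.round(4),b.cost,np.percentile(r,[50,80,95]).round(4))
# overlay
c,s=np.cos(b.x[2]),np.sin(b.x[2]);R=np.array([[c,-s,0],[s,c,0],[0,0,1]]);o=[b.x[0],b.x[1],0]
p=z["p"][:,:,::-1].copy();big=cv2.resize(p[225:350,225:345],None,fx=4.8,fy=4.8,interpolation=cv2.INTER_CUBIC)
from fit import B
import itertools
for q in B:
    V=np.array(list(itertools.product(q[:2],q[2:4],q[4:])));uv=(project("side",V@R.T+o)-[225,225]+.5)*4.8
    for i in range(8):
        for k in (1,2,4):
            if not i&k: cv2.line(big,tuple(uv[i].astype(int).tolist()),tuple(uv[i|k].astype(int).tolist()),(0,0,255),1)
cv2.imwrite("pics/ov.png",big)
for n in("side","top"):
    z=np.load(n+"0.npz");q=z["p"].astype(int);X=cloud(n,z["d"])
    m=(np.hypot(X[...,0]-.517,X[...,1]-.088)<.1)&(X[...,2]>.012)&(X[...,2]<.024)
    Y=X[m];rr=np.hypot(*(Y[:,:2]-[.517,.088]).T);Y=Y[(rr>.06)&(rr<.09)];print(n,len(Y),circ(Y,.073))
E
```

```text
2541
[ 0.517  -0.3483 -0.4988] 0.004366659025524701 [0.001  0.0021 0.0046]
side 220 [0.51594728 0.0858552 ]
top 308 [0.51789341 0.08852953]
```

View pics/ov.png

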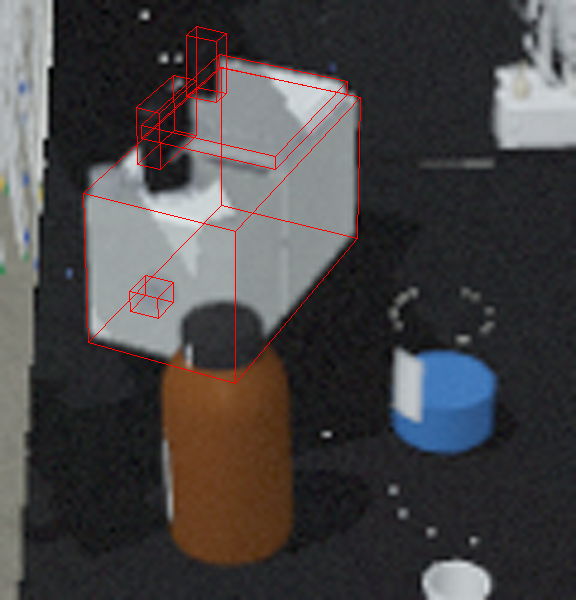

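The overlay matches the body and flap well. The unit sits at (0.517, -0.348) with yaw -0.499, and the dish at about (0.517, 0.087). Next I move over the knob.

Emit:
{"op": "arm_command", "data": {
  "moves": "43.7 -10.4 0 0;43.7 -10.4 0 0;43.7 -10.4 0 0;43.7 -10.4 0 0;43.7 -10.4 0 0;43.7 -10.4 0 0;0 0 0 -0.153;0 0 0 -0.153;0 0 0 -0.153;0 0 0 -0.153;0 0 0 0;0 0 0 0",
  "jaw": 0.3
}}

```text
clock: 1.6
position: [0.4845, -0.3877, 0.25]
tool_rot: [0.861, 0.509, -0.0, -0.0]
wrist_force: [1.0, 0.3, -0.4]
grip_width: 0.0597
finger_force: 0.0
```

```bash
cat >> h.py <<'E'
from scipy.spatial.transform import Rotation as Ro
U=np.array([.517,-.3483,-.4988])
def w(x,y,z):
    c,s=np.cos(U[2]),np.sin(U[2]);return np.array([U[0]+(c*x-s*y)/1e3,U[1]+(s*x+c*y)/1e3,z/1e3])
def to(T,az):
    s=get_obs();R=Ro.from_quat(s["tool_rot"]).as_matrix();a=np.arctan2(R[1,1],R[0,1])
    print("t%.2f"%s["clock"],"pos",s["position"].round(4),"az",a.round(3),"toolz",R[:,2].round(3),"q6",s["joint_pos"][5].round(2))
    print("shift mm",((T-s["position"])@R*1e3).round(1),"turn",(-((az-a+np.pi)%(2*np.pi)-np.pi)).round(3))
    print("F",s["wrist_force"].round(1),"w",s["grip_width"].round(4),"ff",s["finger_force"].round(1))
E
python3 -c "
from h import *
to(w(-10,-50,132),U[2])
p,d=read_camera('side');np.savez('s1.npz',p=p,d=d)
cv2.imwrite('pics/s1.png',cv2.resize(p[170:310,200:340,::-1],None,fx=4,fy=4,interpolation=cv2.INTER_CUBIC))
p,d=read_camera('top');np.savez('t1.npz',p=p,d=d)"
```

```text
t1.60 pos [ 0.4845 -0.3877  0.25  ] az -0.502 toolz [-0.  0. -1.] q6 -0.3
shift mm [ 1.00e-01 -2.00e-01  1.18e+02] turn -0.003Traceback (most recent call last):
  File "<string>", line 3, in <module>
    to(w(-10,-50,132),U[2])
    ~~^^^^^^^^^^^^^^^^^^^^^
  File "h.py", line 20, in to
    print("F",s["wrist_force"].round(1),"w",s["grip_width"].round(4),"ff",s["finger_force"].round(1))
                                            ^^^^^^^^^^^^^^^^^^^^^
AttributeError: 'float' object has no attribute 'round'
```

Emit:
{"op": "arm_command", "data": {
  "moves": "0 0 30 0;0 0 30 0;0 0 20 0;0 0 10 0;0 0 0 0"
}}

```text
clock: 2.22
position: [0.4845, -0.3877, 0.1599]
tool_rot: [0.86, 0.51, -0.0, -0.0]
wrist_force: [1.1, 0.8, -0.4]
grip_width: 0.0595
finger_force: 0.0
```

```bash
sed -i 's/"w",.*/"w",s["grip_width"],s["finger_force"])/' h.py
python3 -c "
from h import *
to(w(-10,-50,132),U[2])
p,d=read_camera('side');np.savez('s1.npz',p=p,d=d)
cv2.imwrite('pics/s1.png',cv2.resize(p[170:310,200:340,::-1],None,fx=4,fy=4,interpolation=cv2.INTER_CUBIC))"
```

```text
t2.23 pos [ 0.4845 -0.3877  0.1599] az -0.499 toolz [-0.001  0.001 -1.   ] q6 -0.3
shift mm [ 0.1 -0.3 27.9] turn -0.001
F [ 1.1  0.8 -0.4] w 0.05954765651818701 0.0
```

View pics/s1.png

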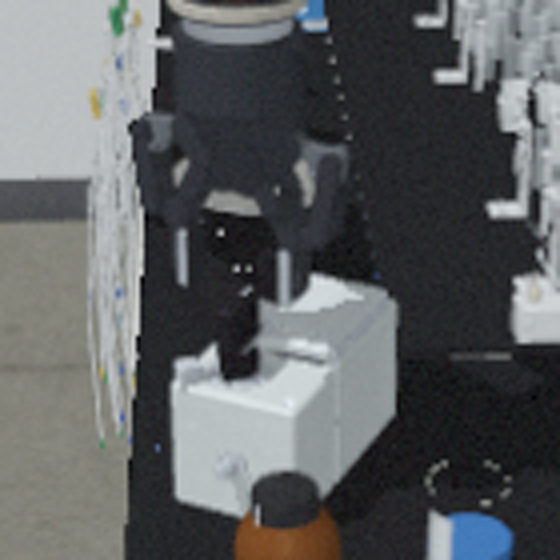

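The picture shows the fingers at x≈182 and 285, straddling the knob at about (238,345). I'll lower and pinch.

Emit:
{"op": "arm_command", "data": {
  "moves": "0 0 10 0;0 0 10 0;0 0 8 0;0 0 0 0"
}}

```text
clock: 2.78
position: [0.4841, -0.3873, 0.131]
tool_rot: [0.86, 0.511, -0.0, -0.001]
wrist_force: [-0.2, 0.3, -0.5]
grip_width: 0.0594
finger_force: 0.0
```

Emit:
{"op": "arm_command", "data": {
  "moves": "0 0 0 0;0 0 0 0;0 0 0 0;0 0 0 0;0 0 0 0;0 0 0 0",
  "jaw": 1
}}

```text
clock: 3.52
position: [0.483, -0.387, 0.133]
tool_rot: [0.86, 0.511, -0.001, -0.002]
wrist_force: [-7.8, 5.1, 8.3]
grip_width: 0.0121
finger_force: 60.1
```

Emit:
{"op": "arm_command", "data": {
  "moves": "0 0 0 0.1;0 0 0 0.1;0 0 0 0.1;0 0 0 0.1;0 0 0 0.1;0 0 0 0.1;0 0 0 0.1;0 0 0 0.1;0 0 0 0.1;0 0 0 0.1;0 0 0 0.1;0 0 0 0.07;0 0 0 0"
}}

```text
clock: 5.15
position: [0.4832, -0.3875, 0.133]
tool_rot: [0.999, -0.049, -0.002, -0.0]
wrist_force: [-7.5, 3.3, 6.1]
grip_width: 0.0118
finger_force: 59.8
```

```bash
python3 -c "
from h import *
to(w(-10,-50,132),U[2]-1.15);print(get_obs()['ft_torque'])"
```

```text
t5.15 pos [ 0.4832 -0.3875  0.133 ] az -1.67 toolz [-0.003  0.001 -1.   ] q6 0.87
shift mm [ 1.1 -0.2  1. ] turn -0.021
F [-7.5  3.3  6.1] w 0.011838570951605287 59.800670742988586
[0.49380118 1.17672797 0.08068648]
```

Emit:
{"op": "arm_command", "data": {
  "moves": "0 0 0 0;0 0 0 0;0 0 0 0;0 0 -30 0;0 0 -30 0;0 0 -30 0;0 0 0 0",
  "jaw": 0.45
}}

```text
clock: 6.02
position: [0.4861, -0.3891, 0.2257]
tool_rot: [0.999, -0.049, 0.002, 0.002]
wrist_force: [0.9, 0.0, 0.6]
grip_width: 0.047
finger_force: 0.0
```

```bash
python3 -c "
from h import *
to(w(-25,25,129.5),U[2]-np.pi/2)
p,d=read_camera('side');np.savez('s2.npz',p=p,d=d)
cv2.imwrite('pics/s2.png',cv2.resize(p[200:320,220:340,::-1],None,fx=5,fy=5,interpolation=cv2.INTER_CUBIC))"
```

```text
t6.03 pos [ 0.4861 -0.3891  0.2257] az -1.669 toolz [ 0.004 -0.004 -1.   ] q6 0.87
shift mm [ 13.1 -76.8  96. ] turn 0.401
F [0.9 0.  0.6] w 0.04701084254370825 0.0
```

View pics/s2.png

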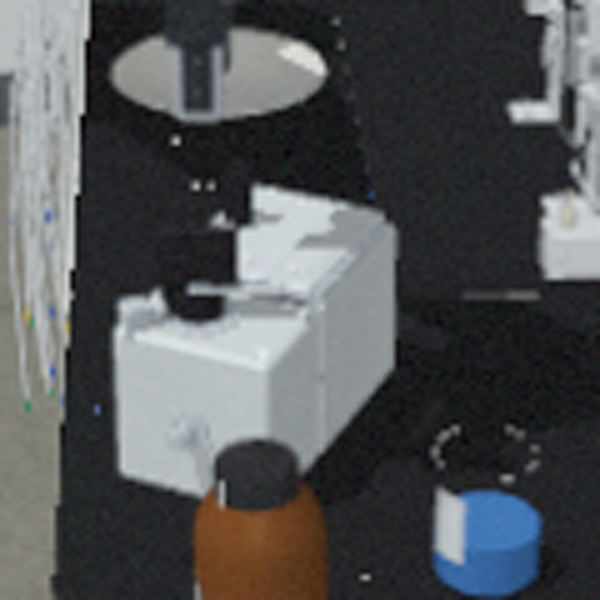

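```bash
python3 -c "
from h import *
for a in (0,.4,.8,1.1,1.25):
    print(a,((project('side',w(-10+40*np.sin(a),-50+40*np.cos(a),108))-[220,200]+.5)*5).round())
print(((project('side',[w(-16,19,102.5),w(-34,19,102.5),w(-16,19,135),w(-10,-50,108),w(-40,-22,102),w(38,-22,102)])-[220,200]+.5)*5).round())"
```

```text
0 [[236. 248.]]
0.4 [[261. 257.]]
0.8 [[277. 270.]]
1.1 [[281. 281.]]
1.25 [[280. 287.]]
[[251. 231.]
 [220. 224.]
 [250. 175.]
 [199. 282.]
 [172. 256.]
 [312. 288.]]
```

Emit:
{"op": "arm_command", "data": {
  "moves": "6.5 -38.4 0 0.134;0 0 0 0.134;0 0 0 0.133;0 0 0 0"
}}

```text
clock: 6.58
position: [0.4943, -0.3495, 0.2204]
tool_rot: [0.969, -0.246, -0.001, -0.001]
wrist_force: [-0.5, 1.2, 0.3]
grip_width: 0.0467
finger_force: 0.0
```

```bash
python3 -c "
from h import *
to(w(-25,25,129.5),U[2]-np.pi/2)"
```

```text
t6.58 pos [ 0.4943 -0.3495  0.2204] az -2.069 toolz [-0.002  0.002 -1.   ] q6 1.32
shift mm [ -5.4 -36.9  90.9] turn 0.001
F [-0.5  1.2  0.3] w 0.04670363119740236 0.0
```

Emit:
{"op": "arm_command", "data": {
  "moves": "-5.4 -36.9 0 0;0 0 30 0;0 0 30 0;0 0 20 0;0 0 11 0;0 0 0 0;0 0 0 0"
}}

```text
clock: 7.45
position: [0.5084, -0.3159, 0.1325]
tool_rot: [0.969, -0.247, 0.001, 0.0]
wrist_force: [-0.4, -0.6, -0.6]
grip_width: 0.0471
finger_force: 0.0
```

Emit:
{"op": "arm_command", "data": {
  "moves": "0 0 0 0;0 0 0 0;0 0 0 0;0 0 0 0;0 0 0 0",
  "jaw": 1
}}

```text
clock: 8.07
position: [0.508, -0.3158, 0.1322]
tool_rot: [0.969, -0.247, 0.0, 0.0]
wrist_force: [-2.1, -0.3, 5.5]
grip_width: 0.011
finger_force: 59.7
```

```bash
python3 -c "
from h import *
to(w(-25,25,129.5),U[2]-np.pi/2)
t=np.linspace(0,2.15,22);P=np.c_[-63*np.cos(t)+34*np.sin(t),34*np.cos(t)+63*np.sin(t)]
print(np.diff(P,axis=0).round(1).tolist())"
```

```text
t8.07 pos [ 0.508  -0.3158  0.1322] az -2.07 toolz [ 0.001 -0.001 -1.   ] q6 1.38
shift mm [-1.6 -0.8  2.7] turn -0.0
F [-2.1 -0.3  5.5] w 0.010979265191380528 59.66168778017163
[[3.8, 6.3], [4.4, 5.8], [5.0, 5.4], [5.5, 4.8], [6.0, 4.2], [6.4, 3.6], [6.7, 2.9], [7.0, 2.2], [7.2, 1.5], [7.3, 0.8], [7.3, 0.0], [7.3, -0.7], [7.2, -1.5], [7.0, -2.2], [6.7, -2.9], [6.4, -3.6], [6.0, -4.2], [5.5, -4.8], [5.0, -5.3], [4.4, -5.8], [3.8, -6.3]]
```

Emit:
{"op": "arm_command", "data": {
  "moves": "3.8 0 -6.3 0;4.4 0 -5.8 0;5 0 -5.4 0;5.5 0 -4.8 0;6 0 -4.2 0;0 0 0 0"
}}

```text
clock: 8.82
position: [0.5292, -0.3272, 0.1573]
tool_rot: [0.969, -0.247, -0.001, -0.0]
wrist_force: [-3.1, -4.1, -9.7]
grip_width: 0.0109
finger_force: 58.9
```

```bash
python3 -c "
from h import *
to(w(-25+24.7,25,129.5+26.5),U[2]-np.pi/2)"
```

```text
t8.82 pos [ 0.5292 -0.3272  0.1573] az -2.07 toolz [-0.001  0.001 -1.   ] q6 1.39
shift mm [-0.9 -0.6  1.3] turn -0.0
F [-3.1 -4.1 -9.7] w 0.010928075042780315 58.94817100837827
```

Low forces, on the arc. Continue.

Emit:
{"op": "arm_command", "data": {
  "moves": "6.4 0 -3.6 0;6.7 0 -2.9 0;7 0 -2.2 0;7.2 0 -1.5 0;7.3 0 -0.8 0;7.3 0 0 0;7.3 0 0.7 0;7.2 0 1.5 0;0 0 0 0"
}}

```text
clock: 9.95
position: [0.5786, -0.3538, 0.1667]
tool_rot: [0.969, -0.247, -0.001, -0.0]
wrist_force: [-6.6, -0.5, -3.2]
grip_width: 0.0105
finger_force: 58.5
```

```bash
python3 -c "
from h import *
t=2.15*13/21
to(w(38-63*np.cos(t)+34*np.sin(t),25,95.5+34*np.cos(t)+63*np.sin(t)),U[2]-np.pi/2)"
```

```text
t9.95 pos [ 0.5786 -0.3538  0.1667] az -2.07 toolz [-0.002  0.001 -1.   ] q6 1.41
shift mm [-0.7 -0.4  2. ] turn -0.0
F [-6.6 -0.5 -3.2] w 0.010547858940782017 58.486608761013485
```

Emit:
{"op": "arm_command", "data": {
  "moves": "7 0 2.2 0;6.7 0 2.9 0;6.4 0 3.6 0;6 0 4.2 0;5.5 0 4.8 0;5 0 5.3 0;4 0 5.4 0;0 0 0 0"
}}

```text
clock: 10.95
position: [0.6171, -0.3747, 0.1406]
tool_rot: [0.969, -0.247, 0.003, 0.001]
wrist_force: [0.7, -2.2, 6.5]
grip_width: 0.0096
finger_force: 59.7
```

Emit:
{"op": "arm_command", "data": {
  "moves": "0 0 0 0;0 0 0 0;0 0 0 0;3 0 0 0;3 0 -10 0;3 0 -20 0;0 0 -40 0;0 0 -40 0;0 0 0 0",
  "jaw": 0.6
}}

```text
clock: 12.08
position: [0.625, -0.3796, 0.2563]
tool_rot: [0.969, -0.247, 0.005, 0.002]
wrist_force: [0.4, 1.0, -0.3]
grip_width: 0.0341
finger_force: 0.0
```

```bash
python3 -c "
from h import *
to(w(0,25,210),U[2]-np.pi/2)
p,d=read_camera('side');np.savez('s3.npz',p=p,d=d)
cv2.imwrite('pics/s3.png',cv2.resize(p[180:320,220:360,::-1],None,fx=4.2,fy=4.2,interpolation=cv2.INTER_CUBIC))"
```

```text
t12.07 pos [ 0.625  -0.3796  0.2563] az -2.07 toolz [ 0.009 -0.007 -1.   ] q6 1.42
shift mm [-110.3   -0.9   45. ] turn -0.0
F [ 0.4  1.  -0.3] w 0.03407091177416195 0.0
```

View pics/s3.png

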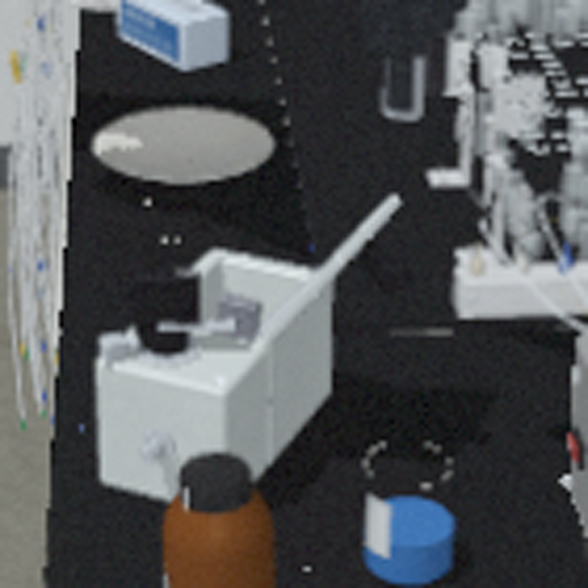

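The flap rests fully back and the cassette's tab shows in the pocket at about (240,310) in the crop. Next I locate the tab by depth.

```bash
python3 -c "
from h import *
z=np.load('s3.npz');X=cloud('side',z['d'])
print(((project('side',[w(-13,20,90),w(13,20,90),w(-13,20,64),w(13,20,64)])-[220,180]+.5)*4.2).round())
m=np.zeros(X.shape[:2],bool);m[235:275,262:292]=1
c,s=np.cos(U[2]),np.sin(U[2]);d=X-[U[0],U[1],0];L=np.stack([d[...,0]*c+d[...,1]*s,-d[...,0]*s+d[...,1]*c,d[...,2]],-1)*1e3
m&=(L[...,1]>0)&(L[...,1]<50)&(abs(L[...,0])<29)&(L[...,2]<100)&(L[...,2]>30)
v,u=np.nonzero(m)
for a,b in zip(v,u):
    if a%2==0:print(a,b,L[a,b].round().astype(int),z['p'][a,b])"
```

```text
[[216. 297.]
 [254. 305.]
 [216. 334.]
 [253. 342.]]
250 273 [-11  28  87] [146 151 158]
250 274 [-8 28 88] [136 141 151]
250 275 [-5 27 89] [145 151 160]
252 272 [-9 19 86] [118 122 130]
252 273 [-6 19 86] [113 118 127]
252 274 [-4 19 87] [129 132 142]
252 275 [-1 19 88] [140 146 155]
252 276 [ 1 22 87] [153 157 167]
252 277 [ 4 21 88] [148 153 163]
252 278 [ 8 20 89] [140 144 154]
252 279 [ 8 24 87] [129 134 145]
252 280 [13 20 90] [132 135 144]
252 281 [14 25 88] [119 125 132]
254 272 [-10  22  78] [118 121 130]
254 273 [-7 21 79] [117 120 130]
254 274 [-2 17 83] [115 119 129]
254 275 [-1 20 82] [112 116 127]
254 276 [ 2 19 83] [109 112 120]
254 277 [ 5 20 83] [117 120 131]
254 278 [ 8 19 84] [112 115 125]
254 279 [10 21 83] [108 112 124]
254 280 [13 20 85] [107 110 119]
254 281 [14 24 83] [105 110 115]
256 276 [ 3 18 77] [104 109 119]
256 277 [ 4 21 77] [106 108 119]
256 278 [ 7 22 76] [116 120 131]
256 279 [11 18 79] [114 118 130]
256 280 [14 19 80] [106 110 119]
256 281 [15 23 78] [117 122 126]
258 276 [ 2 21 70] [114 118 128]
258 277 [ 5 20 71] [113 116 124]
258 278 [ 7 22 71] [114 118 128]
258 279 [11 19 73] [111 114 125]
258 280 [13 21 72] [107 111 120]
258 281 [16 22 73] [136 143 150]
260 275 [-1 20 63] [126 132 137]
260 276 [ 1 22 63] [131 136 142]
260 277 [ 6 16 67] [144 150 156]
260 278 [ 8 19 66] [135 142 148]
260 279 [12 18 68] [120 125 134]
260 280 [13 22 66] [137 143 147]
```

Emit:
{"op": "arm_command", "data": {
  "moves": "-36 0 0 0;-36 0 0 0;-36.3 -1 0 0;0 0 0 0;0 0 0 0"
}}

```text
clock: 12.75
position: [0.5282, -0.3253, 0.2482]
tool_rot: [0.969, -0.247, 0.0, 0.0]
wrist_force: [0.5, -0.1, 0.3]
grip_width: 0.0342
finger_force: 0.0
```

```bash
python3 -c "
from h import *
to(w(1.5,25,81),U[2]-np.pi/2)"
```

```text
t12.75 pos [ 0.5282 -0.3253  0.2482] az -2.07 toolz [ 0. -0. -1.] q6 1.39
shift mm [  2.6   0.5 167.2] turn -0.001
F [ 0.5 -0.1  0.3] w 0.034243004404060036 0.0
```

Emit:
{"op": "arm_command", "data": {
  "moves": "2.6 0.5 30 0;0 0 30 0;0 0 30 0;0 0 25 0;0 0 15 0;0 0 15 0;0 0 12 0;0 0 9 0;0 0 0 0;0 0 0 0"
}}

```text
clock: 14.0
position: [0.5303, -0.3271, 0.0829]
tool_rot: [0.969, -0.247, 0.0, 0.0]
wrist_force: [0.8, -0.2, 0.0]
grip_width: 0.0342
finger_force: 0.0
```

```bash
python3 -c "
from h import *
to(w(1.5,25,81),U[2]-np.pi/2)"
```

```text
t14.00 pos [ 0.5303 -0.3271  0.0829] az -2.07 toolz [ 0.001 -0.001 -1.   ] q6 1.39
shift mm [-0.1  0.   1.9] turn -0.0
F [ 0.8 -0.2  0. ] w 0.034165659763443115 0.0
```

Emit:
{"op": "arm_command", "data": {
  "moves": "0 0 2 0;0 0 0 0;0 0 0 0;0 0 0 0;0 0 0 0",
  "jaw": 1
}}

```text
clock: 14.62
position: [0.5303, -0.3271, 0.0807]
tool_rot: [0.969, -0.247, 0.0, 0.0]
wrist_force: [-0.8, -0.2, 3.9]
grip_width: 0.0095
finger_force: 58.8
```

Emit:
{"op": "arm_command", "data": {
  "moves": "0 0 -5 0;0 0 -10 0;0 0 -15 0;0 0 -15 0;0 0 -15 0;0 0 -20 0;0 0 -25 0;0 0 -25 0;0 0 -15 0;0 0 0 0;0 0 0 0"
}}

```text
clock: 16.0
position: [0.5295, -0.3264, 0.2242]
tool_rot: [0.969, -0.247, -0.001, -0.0]
wrist_force: [-0.5, -0.8, -0.4]
grip_width: 0.009
finger_force: 58.4
```

```bash
python3 -c "
from h import *
to(np.array([.517,.087,.187]),U[2]-np.pi/2)
p,d=read_camera('side');np.savez('s4.npz',p=p,d=d)
cv2.imwrite('pics/s4.png',cv2.resize(p[170:310,220:360,::-1],None,fx=4.2,fy=4.2,interpolation=cv2.INTER_CUBIC))"
```

```text
t16.00 pos [ 0.5295 -0.3264  0.2242] az -2.07 toolz [-0.001  0.001 -1.   ] q6 1.39
shift mm [-208.8 -357.    37.6] turn -0.0
F [-0.5 -0.8 -0.4] w 0.009016123344584301 58.38682472705841
```

View pics/s4.png

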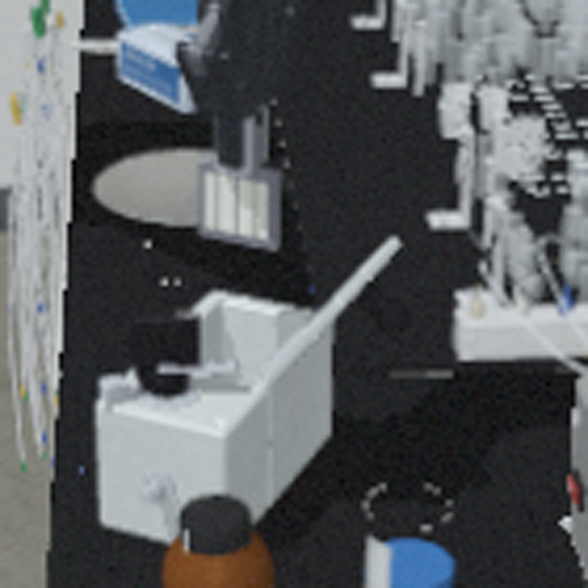

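The cassette hangs upright in the jaws at about (238,200), clear of the unit, with the flap still open. I'll carry it to the dish.

Emit:
{"op": "arm_command", "data": {
  "moves": "-5 -8.5 0 0;-10 -17 0 0;-15 -25.6 0 0;-15 -25.6 0 0;-15 -25.6 0 0;-15 -25.6 0 0;-15 -25.6 0 0;-15 -25.6 0 0;-15 -25.6 0 0;-15 -25.6 0 0;-15 -25.6 0 0;-15 -25.6 0 0;-15 -25.6 0 0;-13 -22 0 0;-10 -17 0 0;-5 -8.5 0 0;0 0 0 0;0 0 0 0"
}}

```text
clock: 18.3
position: [0.517, 0.0838, 0.2252]
tool_rot: [0.969, -0.247, 0.0, 0.0]
wrist_force: [-0.3, -0.2, -1.1]
grip_width: 0.009
finger_force: 58.4
```

```bash
python3 -c "
from h import *
to(np.array([.517,.087,.187]),U[2]-np.pi/2)"
```

```text
t18.30 pos [0.517  0.0838 0.2252] az -2.07 toolz [-0. -0. -1.] q6 2.08
shift mm [-1.6 -2.8 38.2] turn -0.001
F [-0.3 -0.2 -1.1] w 0.00901069215356392 58.431254625320435
```

Emit:
{"op": "arm_command", "data": {
  "moves": "-1.6 -2.8 8 0;0 0 15 0;0 0 10 0;0 0 5 0;0 0 0 0;0 0 0 0;0 0 0 0;0 0 0 0"
}}

```text
clock: 19.3
position: [0.5173, 0.0874, 0.1876]
tool_rot: [0.969, -0.247, 0.0, -0.0]
wrist_force: [-0.2, 0.4, -0.8]
grip_width: 0.0091
finger_force: 58.4
```

```bash
python3 -c "
from h import *
to(np.array([.517,.087,.187]),U[2]-np.pi/2)
p,d=read_camera('side');X=cloud('side',d);q=p.astype(int)
m=(np.hypot(X[...,0]-.517,X[...,1]-.087)<.04)&(X[...,2]>.06)&(X[...,2]<.18);Y=X[m]
print(m.sum(),np.percentile(Y,[1,50,99],axis=0).round(4))
m=(np.hypot(X[...,0]-.517,X[...,1]-.088)<.1)&(X[...,2]>.012)&(X[...,2]<.026)
print(m.sum(),np.percentile(X[m],[2,98],axis=0).round(3))
cv2.imwrite('pics/s5.png',cv2.resize(p[130:330,210:350,::-1],None,fx=3,fy=3,interpolation=cv2.INTER_CUBIC))"
```

```text
t19.30 pos [0.5173 0.0874 0.1876] az -2.07 toolz [ 0.001 -0.    -1.   ] q6 2.09
shift mm [-0.1  0.4  0.6] turn -0.0
F [-0.2  0.4 -0.8] w 0.009101931432231983 58.43952298164368
223 [[0.497  0.068  0.12  ]
 [0.5202 0.081  0.1483]
 [0.5404 0.0997 0.1783]]
352 [[0.44  0.015 0.012]
 [0.61  0.158 0.019]]
```

View pics/s5.png

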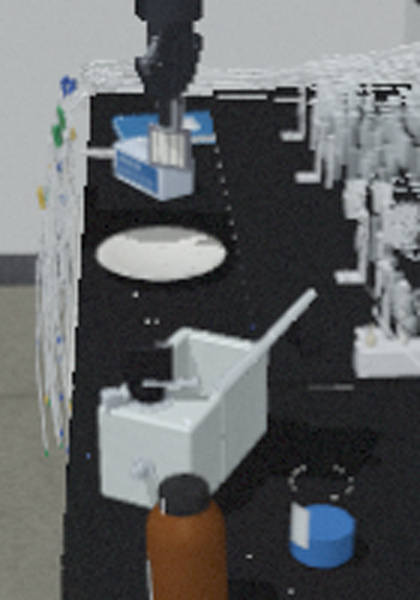

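The cassette is upright at (170,148), over the dish, with its lower edge at z≈0.12. The flap is open, and the dish, bottle, beaker and carton still stand in place. Handing in.

```bash
python3 -c "
from rig import *
print(job_done())"
```

```text
the job is handed in; nothing more can be done
None
```

The job is handed in at about 19 s: the knob is turned past its detent, the flap stays open, and the cassette is held upright and still over the middle of the dish, its lower edge about 10 cm above the dish rim.

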